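# Clear the nail tote and hold the offcut crib's gate ajar

## Task

The wooden nail tote stands in the way of the offcut crib's gate: hang it by the hand slot of its middle board on the hook of the stand and let go of it. Then draw the gate's sagging bolt, lifting it by its upright tab so that its turned-down nose clears the bent lip of the keeper as you pull, and swing the self-closing gate about 30 degrees open. Finish still holding the gate there (by the tab or the gate itself), bolt drawn, tote hanging, and the glue bottle, tin and plane left where they are.

Things in the scene. Friction and masses are not known exactly. Their poses are not given: they have to be found in the camera images.
- tote: Loose plywood nail tote, about 0.35 kg, tray 80 (x) by 130 (y) mm, 60 mm high at the ends. An upright middle board, 14 mm thick (x), 116 mm wide (y), rises to 134 mm; its hand slot is 84 mm wide, from 60 to 108 mm high, under a plain top bar. Origin: centre of the underside, z up; same either way round. Starts in front of the gate.
- tote_bar (a point): Middle of the underside of the tote's top bar, 108 mm above the tote's origin: this rests on the hook when hung.
- hook: Fixed stand with a steel hook. Origin on the bench below the hook's seat. The hook is a level bar 10 mm thick along the stand's x, axis 205 mm high, from the post (face at x = +100 mm, 245 mm high) to x = -22 mm, where it turns up; its tip ends at x = -39 mm, top 224 mm high. The open end points to the stand's -x.
- hook_seat (a point): Top of the hook's level bar at the stand's x = 0, 210 mm above the bench.
- crib: Fixed low wooden offcut crib, 360 mm wide (y), 250 mm deep. Origin on the bench, mid front, in the gate's plane; +x points into the crib. The gate hinges at y = +145 mm; the keeper post is at the -y end. The steel keeper has a bent-up lip 4 mm thick (centre y = -122 mm, top 127 mm high) and a front cheek (x = -36 mm, top 165 mm high) that holds the bolt's nose until drawn.
- gate: Wooden slatted gate with everything on it, 258 mm wide, 18 mm thick, from 27 to 165 mm above the bench. Origin on the bench under the hinge axis; when shut its axes are those of the crib, the leaf lying along its -y. Free stile 40 mm wide, centred at y = -238 mm.
- gate_hinge (a point): Point on the gate's vertical hinge axis, 165 mm above the bench.
- gate_angle (a joint): Gate angle in rad: 0 shut, grows as its free edge swings out of the crib towards the robot (clockwise seen from above), up to 1.4. A spring hinge pushes it shut, 0.4 N m at 0 to 1.1 N m at 0.52 rad, so it must be held.
- bolt_draw (a joint): How far the bolt is drawn, m: about 0 shot (0 to 4 mm at the start), 0.052 fully drawn, sliding along the gate's +y towards the hinge; 1.5 N friction. The nose clears lip and cheek from about 0.029.
- bolt_lift (a joint): How far the loose bolt with its straps is lifted on the gate, m: 0 sagging, at most 0.028; it drops back by its weight (about 5.4 N). It needs 0.017 or more for the nose to pass over the lip; below that the nose jams on the lip at 10 mm of draw.
- bolt_tab_top (a point): Top centre of the bolt's upright steel grip tab, 12 mm thick along the gate's y, 24 mm deep along its x, free all round above the gate. Its top is 220 mm above the bench when sagging, 55 mm above the gate's top edge; 24 mm in front of the hinge plane and 205 mm from the hinge axis when shot.
- bolt_nose (a point): Middle of the underside of the bolt's turned-down nose (12 by 14 mm, reaching 24 mm below the rod's axis), 111 mm above the bench when sagging.
- glue_bottle: White glue bottle, 56 mm across, 150 mm tall, standing loose; origin under its centre. Leave alone.
- wax_tin: Low round steel tin, 68 mm across, 50 mm tall, loose; origin under its centre. Leave alone.
- block_plane: Wooden bench plane, 150 by 45 mm and 65 mm high, loose; origin under its centre. Leave alone.
There are look-alikes about, which are no part of the job. What is shaped like the hook but pink or purple is not meant. Several things look just like the tote: the one meant starts farthest from the robot's base.

How it is judged:
On the way, in this order (a step that is already met when the one before it is completed fails the run):
1. the tote hangs by its slot on the hook, released, the gate still bolted (x of tote_bar in the frame of hook between -0.035 and 0.085 m and y of tote_bar in the frame of hook between -0.042 and 0.042 m and z of tote_bar in the frame of hook_seat between -0.02 and 0.03 m and angle between tote's own z axis and vertical below 0.75 rad and contact force between tote and hook above 1 N and contact force between tote and the fingers below 0.1 N and value of joint gate_angle below 0.06 rad and value of joint bolt_draw below 0.012 m), for 0.2 s.
2. the bolt is drawn clear of the keeper (value of joint bolt_draw above 0.03 m), for 0.1 s.
At the end, for the whole second after the job is handed in: The tote hangs at rest by its slot on the hook, tilted under 0.75 rad, bar 20 mm below to 30 mm above the seat's height, not touched by the fingers; the bolt is drawn at least 28 mm; the gate stands still 0.35 to 0.70 rad open, the fingers bearing on it or its bolt with over 1 N (x of tote_bar in the frame of hook between -0.035 and 0.085 m and y of tote_bar in the frame of hook between -0.042 and 0.042 m and z of tote_bar in the frame of hook_seat between -0.02 and 0.03 m and angle between tote's own z axis and vertical below 0.75 rad and contact force between tote and hook above 1 N and contact force between tote and the fingers below 0.1 N and linear speed of tote below 0.05 m/s and value of joint gate_angle between 0.35 and 0.7 rad and velocity of joint gate_angle between -0.08 and 0.08 rad/s and value of joint bolt_draw above 0.028 m and contact force between the fingers and gate above 1 N); the arm keeps its last pose, push and grip.
It fails at once if the glue bottle is moved more than 30 mm (distance of glue_bottle from where it was at the start of the episode above 0.03 m).
It fails at once if the wax tin is moved more than 30 mm (distance of wax_tin from where it was at the start of the episode above 0.03 m).
It fails at once if the block plane is moved more than 30 mm (distance of block_plane from where it was at the start of the episode above 0.03 m).
It also fails if it takes over 48 s, if anything falls off the work surface, if the arm or the gripper's body presses on something with over 40 N, if the wrist force passes 120 N, or if a joint passes its speed limit or range.

## Robot

A 6-joint arm with a two-finger parallel gripper is mounted at the origin on the work surface. World frame = base frame: x ahead of the robot, y to its left, z up, the work surface at z = 0. Lengths are in m, angles in rad, forces in N, time in s.
With the tool pointing down it reaches from about 0.325 to 0.9 m from the base axis. Payload 3.5 kg.
Tool frame: the origin (TCP) lies between the finger pads; the fingertips stand manip.tip_extent ahead of it and the grasp point (between the pads) is the TCP (manip.tip_extent is the distance from the TCP to the fingertips, in m); z points along the fingers, y is the direction in which the jaws open and shut (so a half turn about z gives the same grasp; the last joint's range is limited). The gripper opens to 85 mm and grips with 20 to 120 N. Pads are 22 mm wide; open, the fingers measure 114 mm over their backs; the gripper's body (76 mm by 85 mm) begins 54 mm behind the grasp point. The pads swing forward as they close: fully open they stand 13 mm farther back than shut.
Start: joints at [-1.261, 0.276, -0.026, 1.268, 0, 1.467], TCP at [0.251, -0.573, 0.25] pointing down, gripper open.
Joint ranges: [-3.12, 3.12], [-0.85, 1.88], [-1.08, 1.24], [-1.95, 2.15], [-1.57, 1.53], [-3.14, 3.14]. Speed limits (rad/s): [2.57, 2.57, 3.14, 3.14, 3.14, 3.14].

## Interface

Orientations are given as [roll, pitch, yaw] about the fixed x, y, z axes, in that order (R = Rz(yaw) Ry(pitch) Rx(roll)).
In Python, from workcell import read_state, vision, workorder, manip gives the robot as it stands.
- The arm moves only by the tool step_arm, never from a script. Its arguments are lists of equal length, an entry for each row: "xyz": the shift along the tool's x, y, z in mm, a list of three; "yaw": the turn about the tool's z in rad; "fingers": the finger opening in mm, from 0 to 85.4. A call has 1 to 12 rows; each row shifts and turns the commanded pose from where the row before left it, along the tool's axes as they then stand; what a row does not reach is not made up. A row lasts 1/10 s, in which the tool goes at most 50 mm and 8.59 degrees, less where a joint would pass 70% of its speed; a pose out of reach is approached as far as the arm can. A call is refused whole if a number of a shift passes 50 or a number of a turn 0.15, either way. A call with a gripper value outside its range is refused whole. The fingers move at their own pace and stop on an object; "grip_force" is the grip in N (left out, the last holds). Time passes only in rows, so rows that do not move let the fingers close. It gives the time, the measured TCP pose, the force and the opening at its end, in the units of the state.
- read_state(): the state, without advancing time (a new reading comes with each control period).
- vision.camera(name): name is "side" or "top"; returns (picture, depth): 384x512x3 uint8, red, green, blue; 384x512 float32, m along the optical axis (not along the pixel's ray), 0 where there is no reading.
- vision.calibration(name): a dict with "mtx" (3x3 intrinsics, pixels), "extrinsics" (4x4, takes a point from camera to world coordinates). Camera axes: x right, y down, z forward; pixel columns grow to the right and rows downward; lengths in m; the calibration is good to about 2 mm. A picture is of the moment at which its call begins. calibration takes no time and is no camera call.
- workorder.finish_job(): hands the job in, once; it reports no verdict.
The state is a dict: "time": time; "joints": joint angles; "joint_vel": joint speeds; "effort": joint torques, N m; "tcp_pos": TCP position; "orientation": TCP orientation; "force": force on the tool from outside, world axes, zero at the start; "wrist_torque": the same for the moment, N m; "gripper_width": finger opening in m.
Only numpy, scipy, OpenCV 4.12 (cv2) and the standard library are available. Lean on these libraries where they do the work, as an engineer would, in place of code of your own. Each camera call takes 0.05 s, during which the arm holds its last target.

## Working session

There is one attempt and no reset: what is moved stays moved. The work goes in short steps, Python scripts to look and compute and a tool call to move; the robot and the scene stay as the last step left them, time stands still between calls to the robot, and variables do not carry over. Pictures are saved under pics/ and viewed, and the job is handed in when it is done.

Besides the shell and the picture viewer there is one more tool, called after ">>>" by a JSON object that holds its "fn" and its "kwargs". step_arm: Moves the arm, as the interface text tells. Its arguments: {"type":"object","properties":{"xyz":{"type":"array","items":{"type":"array","items":{"type":"number"}}},"yaw":{"type":"array","items":{"type":"number"}},"fingers":{"type":"array","items":{"type":"number"}},"grip_force":{"type":"number"}},"required":["xyz","yaw","fingers"]}

```bash
mkdir -p pics; ls
python3 - <<'E'
from workcell import read_state, vision, workorder, manip
import cv2,numpy as np
print(read_state(), manip.tip_extent)
for n in("side","top"):
    p,d=vision.camera(n); c=vision.calibration(n)
    np.savez(f"cam_{n}0.npz",p=p,d=d,**c)
    cv2.imwrite(f"pics/{n}0.png",cv2.resize(p[:,:,::-1],(800,600)))
    print(n,np.round(c["mtx"],1).tolist(),np.round(c["extrinsics"],3).tolist())
E
```

```text
pics
{'time': 0.0, 'joints': array([-1.26139540e+00,  2.77140757e-01, -2.78737442e-02,  1.26802210e+00,
        3.15821144e-05,  1.46734657e+00]), 'joint_vel': array([5.17321411e-05, 1.03439629e-04, 1.29579572e-03, 1.55687396e-03,
       4.59978862e-04, 5.13547430e-04]), 'effort': array([ 5.06398355e-04, -4.45507765e+01,  2.95204639e+01,  1.65456010e-02,
       -1.78832931e-05, -4.23864932e-06]), 'tcp_pos': array([ 0.25050813, -0.571794  ,  0.24915822]), 'orientation': array([-3.13936762e+00, -2.62755616e-04,  4.12850357e-01]), 'force': array([ 1.04662993, -0.69052177,  0.08747107]), 'wrist_torque': array([ 0.03188381, -0.02923896,  0.01185901]), 'gripper_width': 0.08568147883236511} 0.019
side [[393.0, 0.0, 260.2], [0.0, 393.0, 188.8], [0.0, 0.0, 1.0]] [[-0.733, -0.468, 0.494, -0.209], [-0.68, 0.491, -0.544, 0.897], [0.012, -0.735, -0.678, 1.136], [0.0, 0.0, 0.0, 1.0]]
top [[400.7, 0.0, 253.8], [0.0, 400.7, 190.9], [0.0, 0.0, 1.0]] [[0.029, -0.975, 0.218, 0.213], [-1.0, -0.027, 0.011, 0.072], [-0.004, -0.219, -0.976, 1.545], [0.0, 0.0, 0.0, 1.0]]
```

View pics/side0.png

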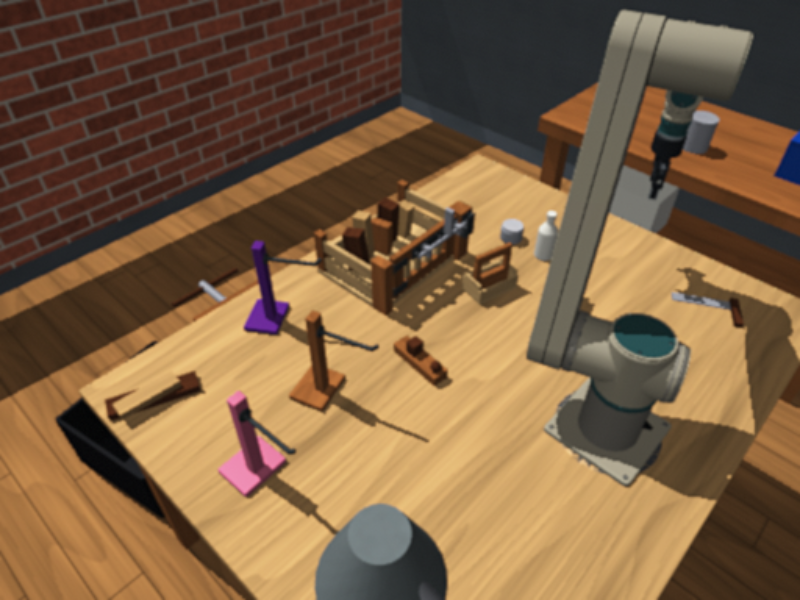

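View pics/top0.png

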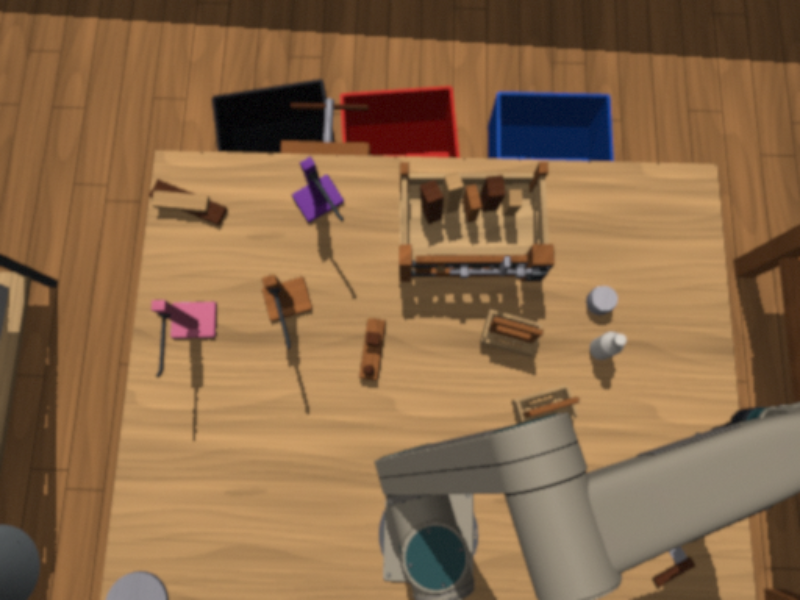

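The top view shows the far tote at (512,330) in front of the crib and a look-alike at (548,400). The brown hook stand is at (285,300), with the crib at (475,215).

```bash
cat > h.py <<'E'
import numpy as np,cv2
def load(n,k=0):
    z=np.load(f"cam_{n}{k}.npz"); return z
def cloud(z):
    K,E,d=z["mtx"],z["extrinsics"],z["d"]
    v,u=np.mgrid[:384,:512]
    P=np.stack([(u-K[0,2])/K[0,0]*d,(v-K[1,2])/K[1,1]*d,d],-1)
    return P@E[:3,:3].T+E[:3,3]
def proj(z,X):
    K,E=z["mtx"],z["extrinsics"]
    c=(np.atleast_2d(X)-E[:3,3])@E[:3,:3]; q=c@K.T; return q[:,:2]/q[:,2:]
def snap(k):
    from workcell import vision
    for n in("side","top"):
        p,d=vision.camera(n); c=vision.calibration(n); np.savez(f"cam_{n}{k}.npz",p=p,d=d,**c)
def crop(n,k,u0,v0,u1,v1,f,name,pts=None):
    z=load(n,k); im=z["p"][v0:v1,u0:u1,::-1]; im=cv2.resize(im,None,fx=f,fy=f,interpolation=cv2.INTER_CUBIC)
    if pts is not None:
        for q in proj(z,pts): cv2.circle(im,tuple(int(round(a)) for a in ((q[0]-u0+.5)*f,(q[1]-v0+.5)*f)),3,(0,255,255),-1)
    cv2.imwrite("pics/"+name,im)
E
python3 - <<'E'
from h import *
crop("top",0,240,90,410,270,4,"a.png") if 0 else None
crop("top",0,245,150,400,270,5,"topA.png")
crop("top",0,150,160,260,260,5,"topB.png")
crop("side",0,200,110,350,250,5,"sideA.png")
crop("side",0,170,180,300,270,5,"sideB.png")
z=load("top"); C=cloud(z); d=z["d"]
print((d==0).mean())
# height map
H=C[...,2]
m=(np.clip(H,0,.3)/.3*255).astype(np.uint8)
cv2.imwrite("pics/hm.png",cv2.resize(m[90:270,90:410],None,fx=2.5,fy=2.5,interpolation=cv2.INTER_NEAREST))
E
```

```text
0.003977457682291667
```

View pics/topA.png

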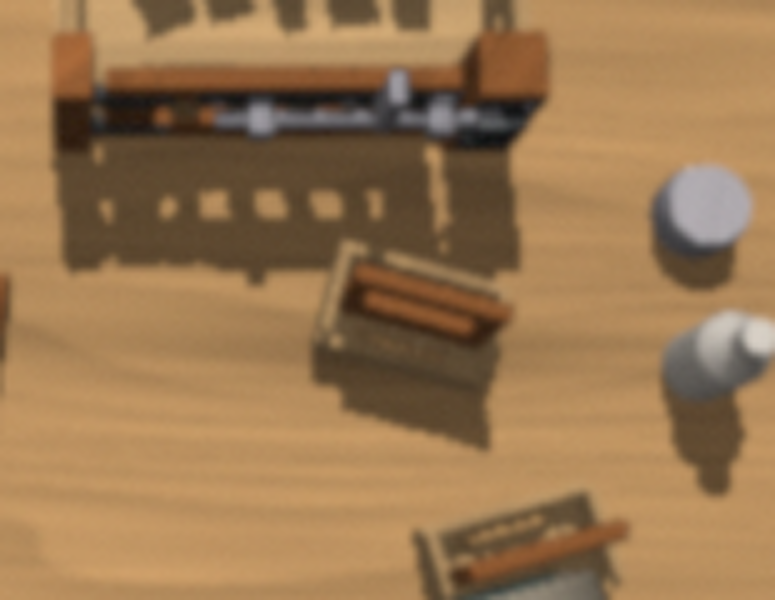

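View pics/topB.png

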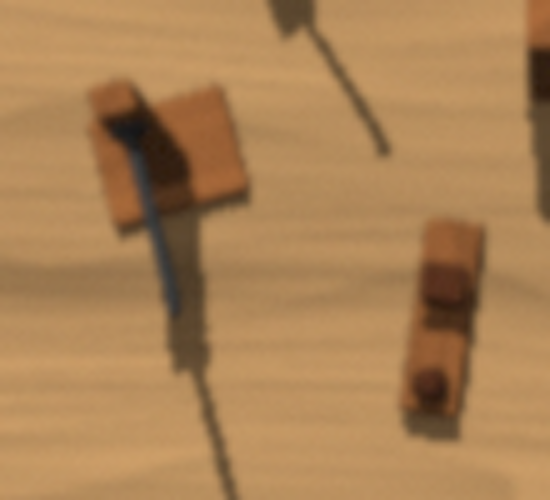

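View pics/sideA.png

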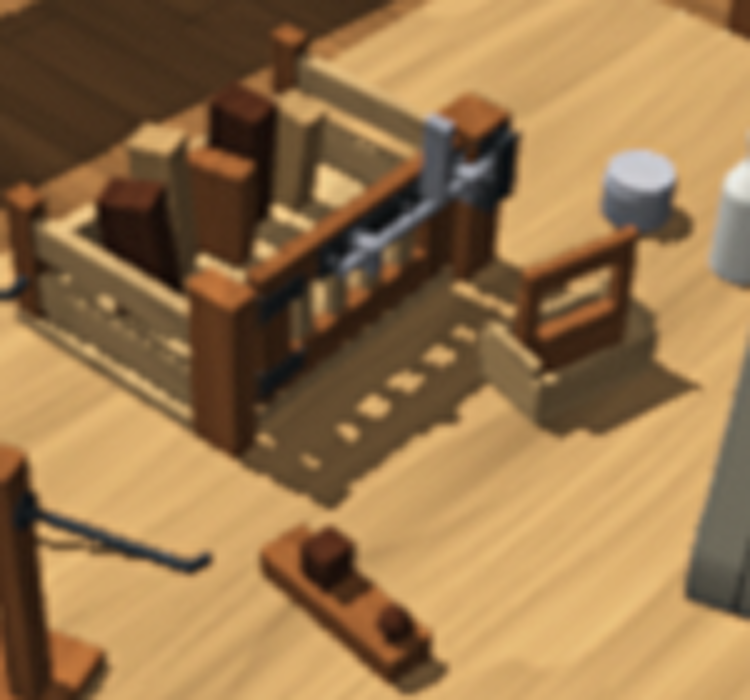

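View pics/sideB.png

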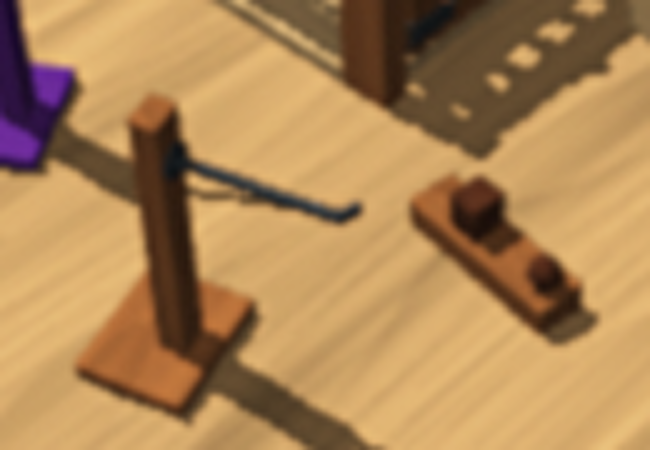

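View pics/hm.png

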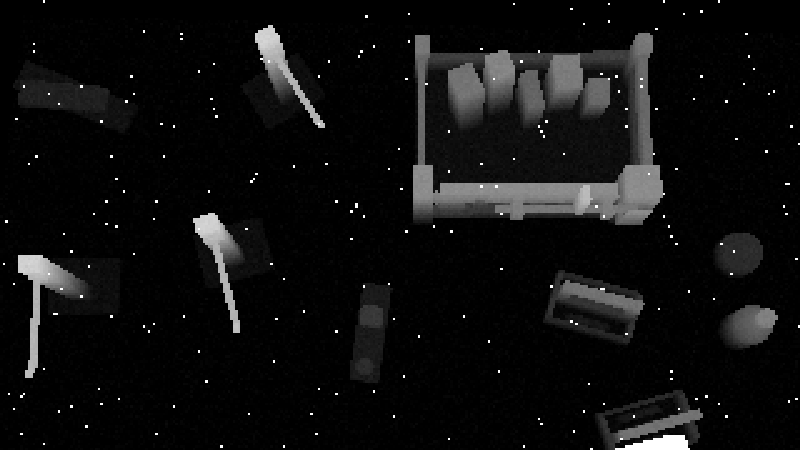

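```bash
cat > meas.py <<'E'
from h import *
def fit(P):
    c,(w,h),a=cv2.minAreaRect(P[:,:2].astype(np.float32)*1000); return np.round(c,1),round(w,1),round(h,1),round(a,1)
def reg(C,u0,v0,u1,v1,z0,z1):
    P=C[v0:v1,u0:u1].reshape(-1,3); return P[(P[:,2]>z0)&(P[:,2]<z1)]
def line(P):
    m=np.median(P,0); vx,vy,x,y=cv2.fitLine(P[:,:2].astype(np.float32),cv2.DIST_HUBER,0,.005,.001).ravel(); v=np.array([vx,vy]); t=(P[:,:2]-[x,y])@v
    return np.array([x,y])*1000,np.degrees(np.arctan2(vy,vx)),np.percentile(t,[1,99])*1000,np.median(P[:,2])
if __name__=="__main__":
    np.set_printoptions(precision=1,suppress=True)
    C=cloud(load("top"))
    # px box in hm -> cam: u=90+x/2.5, v=90+y/2.5
    b=lambda x0,y0,x1,y1:(int(90+x0/2.5),int(90+y0/2.5),int(90+x1/2.5),int(90+y1/2.5))
    P=reg(C,*b(540,262,650,350),.125,.143); print("tote bar",line(P),fit(P),len(P))
    P=reg(C,*b(540,262,650,350),.012,.14); print("tote all",fit(P))
    P=reg(C,*b(590,385,710,440),.125,.143); print("tote2 bar",line(P),fit(P))
    P=reg(C,*b(210,250,245,335),.195,.23); print("hookbar",line(P),fit(P),len(P))
    P=reg(C,*b(190,205,225,260),.238,.252); print("post top",fit(P),P.mean(0)*1000)
    P=reg(C,*b(185,205,275,290),.008,.03); print("stand base",fit(P),np.median(P[:,2]))
    P=reg(C,*b(435,175,630,210),.155,.172); print("gate top",line(P),fit(P),len(P))
    P=reg(C,*b(565,180,600,218),.2,.24); print("tab",fit(P),P.mean(0)*1000,P[:,2].max(),len(P))
    P=reg(C,*b(410,160,436,225),.1,.25); print("hingepost",fit(P),np.percentile(P[:,2],95))
    P=reg(C,*b(615,160,665,225),.17,.25); print("keeppost",fit(P),np.median(P[:,2]))
    P=reg(C,*b(345,280,395,385),.015,.1); print("plane",fit(P))
    P=reg(C,*b(710,300,780,350),.02,.2); print("bottle",fit(P))
    P=reg(C,*b(710,230,765,280),.04,.06); print("tin",fit(P))
    D=cloud(load("side"))
    P=reg(D,276,125,295,155,.195,.24); print("side tab",P.mean(0)*1000,P[:,2].max(),len(P),fit(P))
    P=reg(D,300,155,330,185,.120,.14); print("side tote bar",line(P),len(P))
    P=reg(D,200,208,245,227,.19,.24); print("side hook",line(P),len(P),fit(P))
    P=reg(D,190,190,212,215,.236,.252); print("side post",fit(P),len(P))
E
python3 meas.py
```

```text
tote bar (array([ 474.2, -189.4], dtype=float32), np.float32(75.70456), array([-55.8,  56.2]), np.float64(0.13288625999567005)) (array([ 474.8, -190.2]), 115.4, 15.3, 75.4) 136
tote all (array([ 474.6, -190.6]), 130.6, 82.1, 75.5)
tote2 bar (array([ 294.9, -267.9], dtype=float32), np.float32(-72.65341), array([-56.1,  57.1]), np.float64(0.1343744654400173)) (array([ 294.8, -268.2]), 14.1, 116.7, 17.6)
hookbar (array([452.5, 333.4], dtype=float32), np.float32(18.71758), array([-59.4,  58.5]), np.float64(0.2098801589834064)) (array([452.5, 333.5]), 120.0, 10.7, 19.3) 102
post top (array([537.2, 361.6]), 23.9, 29.9, 18.8) [537.  360.9 244.3]
stand base (array([556.2, 369.5]), 132.1, 119.5, 12.8) 0.01590321223183011
gate top (array([620.2, -87. ], dtype=float32), np.float32(-88.51742), array([-132.8,  135.9]), np.float64(0.16401515107114817)) (array([612.2, -86.3]), 46.1, 276.8, 4.0) 402
tab (array([ 598.9, -152. ]), 22.5, 13.1, 13.4) [ 598.6 -151.5  215.9] 0.22759311587908226 32
hingepost (array([637.9,  71.2]), 72.7, 29.3, 1.5) 0.16878349616101723
keeppost (array([ 633.5, -239.3]), 25.1, 56.0, 58.5) 0.17099052159615935
plane (array([427.4, 146.6]), 45.4, 149.9, 84.0)
bottle (array([ 445.1, -412.1]), 55.6, 48.3, 16.1)
tin (array([ 563.7, -416.9]), 59.2, 59.4, 1.2)
side tab [ 597.4 -151.   211.4] 0.22535235062268122 41 (array([ 598.1, -151.7]), 21.6, 21.4, 41.5)
side tote bar (array([ 468.9, -193.9], dtype=float32), np.float32(76.24867), array([-53. ,  61.6]), np.float64(0.13177976953246007)) 113
side hook (array([477.1, 345.3], dtype=float32), np.float32(21.323103), array([-86.7,  59.1]), np.float64(0.2101918157327215)) 183 (array([466.3, 335. ]), 149.8, 28.4, 22.8)
side post (array([536.2, 362. ]), 24.4, 34.0, 15.8) 71
```

>>> {"fn": "step_arm", "kwargs": {"xyz": [[0,0,0],[0,0,0],[0,0,0],[0,0,0],[0,0,0],[0,0,0],[0,0,0],[0,0,0]], "yaw": [-0.13,-0.13,-0.13,-0.13,-0.13,-0.13,-0.125,0], "fingers": [50,50,50,50,50,50,50,50], "grip_force": 60}}

```text
time: 0.9
tcp_pos: [0.2506, -0.5721, 0.2497]
orientation: [-3.141, -0.001, 1.318]
force: [-0.1, 0.2, 0.4]
gripper_width: 0.05
```

>>> {"fn": "step_arm", "kwargs": {"xyz": [[20,6,0],[40,12,0],[45,12,0],[45,13,0],[45,12,0],[45,13,0],[45,12,0],[45,13,0],[42,12,0],[34,10,0],[20,6,0],[0,0,0]], "yaw": [0,0,0,0,0,0,0,0,0,0,0,0], "fingers": [50,50,50,50,50,50,50,50,50,50,50,50]}}

```text
time: 2.1
tcp_pos: [0.475, -0.1872, 0.2502]
orientation: [-3.141, -0.001, 1.32]
force: [-0.4, -0.5, 1.2]
gripper_width: 0.0499
```

Run:
```python
from h import *
from workcell import read_state
s=read_state();print(s['tcp_pos'],s['orientation'],s['joints'],s['time'])
snap(1)
crop("top",1,245,150,400,270,5,"top1.png",pts=np.array([[.4745,-.190,.134]]))
crop("side",1,200,60,380,220,4,"side1.png")
```

```text
[ 0.47498331 -0.18721094  0.25019147] [-3.14122392e+00 -9.50527974e-04  1.32047056e+00] [-5.02565450e-01  7.38830935e-02 -2.70337006e-01  1.22717052e+00
  8.28422078e-04  1.31855622e+00] 2.1
```

View pics/side1.png

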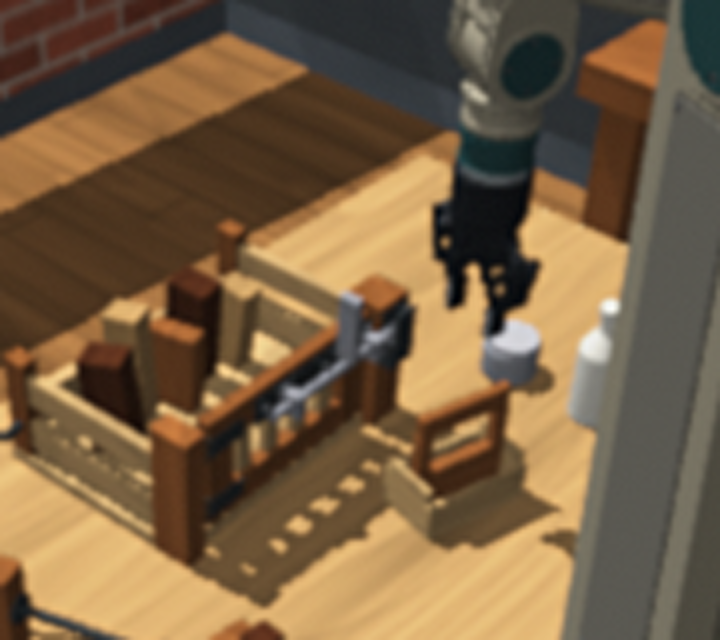

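The open gripper hangs above the tote bar at (460,440). I'll go down and grip.

>>> {"fn": "step_arm", "kwargs": {"xyz": [[-3,0,10],[0,0,25],[0,0,30],[0,0,25],[0,0,15],[0,0,10],[0,0,5],[0,0,0],[0,0,0],[0,0,0],[0,0,0],[0,0,0]], "yaw": [0,0,0,0,0,0,0,0,0,0,0,0], "fingers": [50,50,50,50,50,50,50,50,0,0,0,0], "grip_force": 60}}

```text
time: 3.4
tcp_pos: [0.474, -0.1935, 0.1313]
orientation: [3.141, 0.001, 1.318]
force: [-1.8, -0.3, 5.6]
gripper_width: 0.0124
```

>>> {"fn": "step_arm", "kwargs": {"xyz": [[0,0,0],[0,0,0],[0,0,0],[0,0,0],[0,0,-5],[0,0,-10],[0,0,-5],[0,0,0]], "yaw": [0,0,0,0,0,0,0,0], "fingers": [0,0,0,0,0,0,0,0]}}

```text
time: 4.2
tcp_pos: [0.4746, -0.1936, 0.1514]
orientation: [3.139, 0.0, 1.318]
force: [0.3, -0.7, -3.4]
gripper_width: 0.0126
```

Run:
```python
from h import *
from meas import *
from workcell import read_state
s=read_state();print(s['tcp_pos'],s['orientation'],s['force'],s['time'])
snap(2)
crop("top",2,245,150,400,270,5,"top2.png")
crop("side",2,240,80,380,220,5,"side2.png")
C=cloud(load("top",2)); b=lambda x0,y0,x1,y1:(int(90+x0/2.5),int(90+y0/2.5),int(90+x1/2.5),int(90+y1/2.5))
P=reg(C,*b(190,205,225,260),.238,.252);print(fit(P))
z=load("top",0)
c=cloud(z)
for n,(x0,y0,x1,y1) in dict(purple=(250,20,330,130),pink=(15,250,60,385)).items():
    P=reg(c,*b(x0,y0,x1,y1),.19,.26); print(n,fit(P))
```

```text
[ 0.47459388 -0.19362889  0.15138541] [3.13939089e+00 4.56342318e-04 1.31790183e+00] [ 0.3119917  -0.65981611 -3.44127715] 4.2
(array([536.7, 361.9]), 22.8, 30.0, 16.5)
purple (array([754.1, 257. ]), 160.2, 29.7, 36.0)
pink (array([409.1, 586. ]), 159.2, 29.0, 6.2)
```

View pics/side2.png

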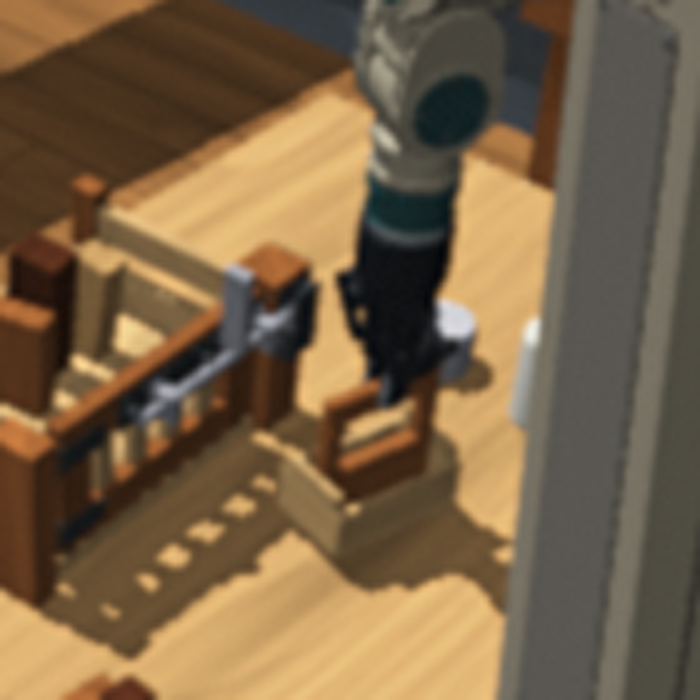

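The tote is held: the bar is in the jaws, lifted 20 mm, and the force reads -3.4 N. Next I lift it to hook height and turn it.

>>> {"fn": "step_arm", "kwargs": {"xyz": [[0,0,-10],[0,0,-20],[0,0,-20],[0,0,-20],[0,0,-20],[0,0,-14],[0,0,-5],[0,0,0],[0,0,0],[0,0,0],[0,0,0],[0,0,0]], "yaw": [0,0,0,-0.05,-0.08,-0.1,-0.1,-0.1,-0.08,-0.067,0,0], "fingers": [0,0,0,0,0,0,0,0,0,0,0,0]}}

```text
time: 5.5
tcp_pos: [0.4737, -0.1932, 0.2595]
orientation: [-3.142, -0.0, 1.893]
force: [0.2, 0.2, -3.1]
gripper_width: 0.0127
```

>>> {"fn": "step_arm", "kwargs": {"xyz": [[10,0,0],[20,1,0],[30,2,0],[35,2,0],[35,2,0],[35,2,0],[35,2,0],[35,2,0],[35,2,0],[35,2,0],[35,2,0],[35,2,0]], "yaw": [0,0,0,0,0,0,0,0,0,0,0,0], "fingers": [0,0,0,0,0,0,0,0,0,0,0,0]}}

```text
time: 6.7
tcp_pos: [0.372, 0.1708, 0.2594]
orientation: [-3.141, -0.001, 1.895]
force: [0.4, -0.4, -2.8]
gripper_width: 0.0127
```

>>> {"fn": "step_arm", "kwargs": {"xyz": [[35,1,0],[35,1,0],[30,1,0],[20,0,0],[10,0,0],[0,0,0],[0,0,0],[0,0,0]], "yaw": [0,0,0,0,0,0,0,0], "fingers": [0,0,0,0,0,0,0,0]}}

```text
time: 7.5
tcp_pos: [0.3357, 0.2923, 0.2593]
orientation: [-3.141, 0.0, 1.894]
force: [0.3, -0.3, -2.6]
gripper_width: 0.0125
```

Run:
```python
from h import *
from workcell import read_state
s=read_state();print(s['tcp_pos'],s['orientation'],s['force'],s['time'])
snap(3)
crop("top",3,130,150,290,270,4,"top3.png")
crop("side",3,150,140,320,290,4,"side3.png")
```

```text
[0.33570246 0.29226611 0.25926396] [-3.14130516e+00  4.56265809e-04  1.89357502e+00] [ 0.30567168 -0.30249567 -2.57799739] 7.5
```

View pics/side3.png

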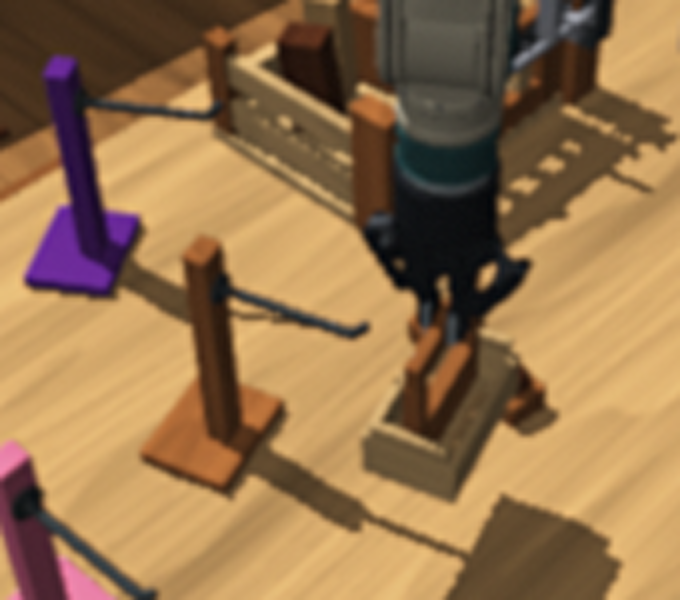

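View pics/top3.png

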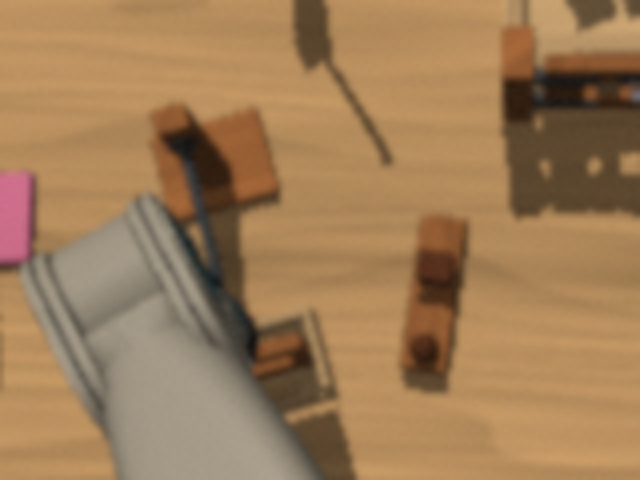

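The tote is level at the open end of the brown hook, whose tip is at (365,328) in the side crop. I'll thread it on.

>>> {"fn": "step_arm", "kwargs": {"xyz": [[0,6,0],[1,12,0],[1,14,0],[0,14,0],[0,14,0],[0,14,0],[0,14,0],[0,14,0],[0,9,0],[0,5,0],[0,0,0],[0,0,0]], "yaw": [0,0,0,0,0,0,0,0,0,0,0,0], "fingers": [0,0,0,0,0,0,0,0,0,0,0,0]}}

```text
time: 8.8
tcp_pos: [0.4446, 0.3317, 0.2592]
orientation: [-3.141, 0.0, 1.895]
force: [-1.4, 0.9, -3.3]
gripper_width: 0.0128
```

Run:
```python
from h import *
snap(4)
crop("side",4,150,140,320,290,4,"side4.png")
```

```text
(no output)
```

View pics/side4.png

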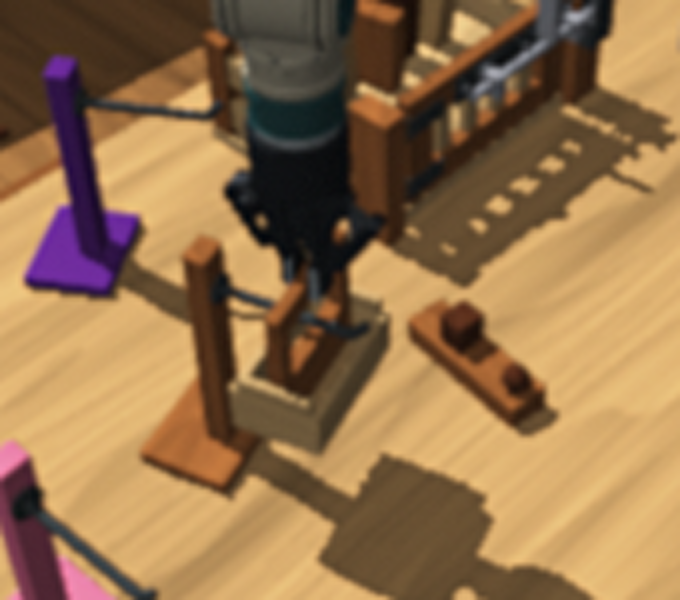

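The hook passes through the slot, so I'll lower it.

>>> {"fn": "step_arm", "kwargs": {"xyz": [[0,0,5],[0,0,8],[0,0,5],[0,0,3],[0,0,2],[0,0,1],[0,0,1],[0,0,0],[0,0,0]], "yaw": [0,0,0,0,0,0,0,0,0], "fingers": [0,0,0,0,0,0,0,0,0]}}

```text
time: 9.8
tcp_pos: [0.4452, 0.332, 0.2345]
orientation: [3.141, -0.0, 1.895]
force: [-0.3, -0.3, -3.5]
gripper_width: 0.0126
```

>>> {"fn": "step_arm", "kwargs": {"xyz": [[0,0,1],[0,0,1],[0,0,1],[0,0,0],[0,0,0]], "yaw": [0,0,0,0,0], "fingers": [0,0,0,0,0]}}

```text
time: 10.3
tcp_pos: [0.4453, 0.3321, 0.233]
orientation: [3.14, -0.0, 1.895]
force: [-0.9, -1.3, 4.3]
gripper_width: 0.0129
```

The force flipped to +4.3 N, so the hook is carrying it. Releasing.

>>> {"fn": "step_arm", "kwargs": {"xyz": [[0,0,0],[0,0,0],[0,0,0],[0,0,0],[0,0,0],[0,0,0],[0,0,-10],[0,0,-20],[0,0,-30],[0,0,-20],[0,0,0],[0,0,0]], "yaw": [0,0,0,0,0,0,0,0,0,0,0,0], "fingers": [16,20,25,30,40,45,45,45,45,45,45,45]}}

```text
time: 11.5
tcp_pos: [0.4453, 0.3321, 0.312]
orientation: [3.14, -0.0, 1.895]
force: [0.1, 0.1, 0.7]
gripper_width: 0.0452
```

Run:
```python
from h import *
snap(5)
crop("side",5,150,140,320,290,4,"side5.png")
```

```text
(no output)
```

View pics/side5.png

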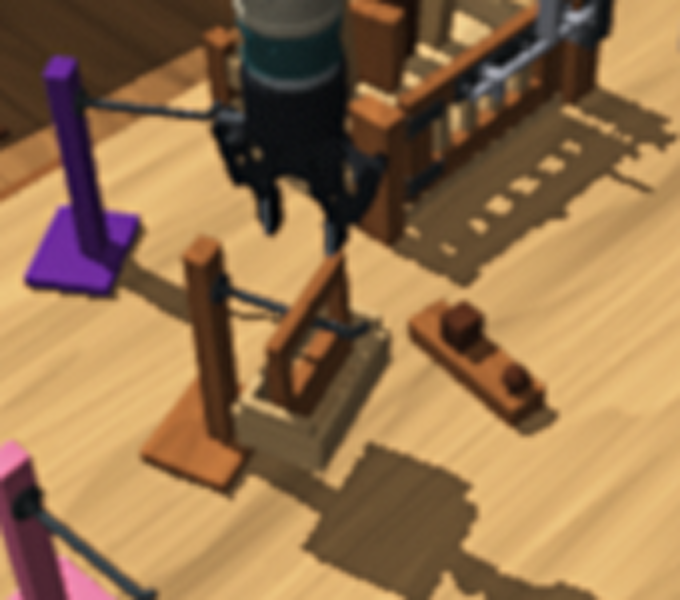

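The tote hangs released on the hook, bar at about (310,300), sagging only slightly. Now I turn towards the gate and refine its heading.

>>> {"fn": "step_arm", "kwargs": {"xyz": [[0,0,0],[0,0,0],[0,0,0],[0,0,0],[0,0,0],[0,0,0],[0,0,0],[0,0,0],[0,0,0],[0,0,0],[0,0,0]], "yaw": [-0.1,-0.13,-0.13,-0.13,-0.13,-0.13,-0.13,-0.13,-0.13,-0.133,0], "fingers": [45,45,45,45,45,45,45,45,45,45,45]}}

```text
time: 12.7
tcp_pos: [0.4443, 0.3315, 0.3097]
orientation: [-3.14, -0.003, -3.116]
force: [0.2, 0.6, 0.5]
gripper_width: 0.0451
```

>>> {"fn": "step_arm", "kwargs": {"xyz": [[-6,-20,0],[-10,-35,0],[-13,-45,0],[-13,-45,0],[-13,-45,0],[-13,-45,0],[-13,-45,0],[-13,-45,0],[-13,-45,0],[-13,-45,0],[-11,-37,0],[-7,-25,0]], "yaw": [0,0,0,0,0,0,0,0,0,0,0,0], "fingers": [45,45,45,45,45,45,45,45,45,45,45,45]}}

```text
time: 13.9
tcp_pos: [0.5956, -0.144, 0.31]
orientation: [3.141, -0.002, -3.121]
force: [-0.5, 0.8, -0.5]
gripper_width: 0.0449
```

Run:
```python
from h import *
from meas import *
from workcell import read_state
s=read_state();print(s['tcp_pos'],s['orientation'],s['force'],s['time'],s['joints'])
for k in (0,5):
  C=cloud(load("top",k)); b=lambda x0,y0,x1,y1:(int(90+x0/2.5),int(90+y0/2.5),int(90+x1/2.5),int(90+y1/2.5))
  P=reg(C,*b(440,175,570,210),.160,.170); P=P[P[:,0]>.607]; print("gate top",line(P),fit(P),len(P))
  P=reg(C,*b(410,30,425,190),.09,.25); print("left wall",line(P))
  P=reg(C,*b(435,40,628,62),.09,.125); print("back wall",line(P))
  P=reg(C,*b(565,180,600,218),.195,.24); print("tab",P.mean(0)*1000,len(P),np.median(P[P[:,2]>.214],0))
snap(6)
crop("side",6,200,80,340,200,5,"side6.png")
```

```text
[ 0.59562055 -0.14399859  0.30996691] [ 3.14140948e+00 -1.51757042e-03 -3.12090469e+00] [-0.49409746  0.83982561 -0.47457978] 13.9 [-3.42499628e-01  2.32054017e-01  4.11529810e-02  1.38137894e+00
 -3.67900374e-04 -3.63187175e-01]
gate top (array([620.07794 , -47.017143], dtype=float32), np.float32(-88.37027), array([-92.89329018,  89.43771931]), np.float64(0.1646394163935987)) (array([619.1, -45.4]), 19.3, 182.8, 1.5) 239
left wall (array([702.57465,  77.71473], dtype=float32), np.float32(0.94528246), array([-86.05265782, 159.71162014]), np.float64(0.1253708801105491))
  return _methods._mean(a, axis=axis, dtype=dtype,
  ret = um.true_divide(
Traceback (most recent call last):
  File "meas.py", line 7, in line
    m=np.median(P,0); vx,vy,x,y=cv2.fitLine(P[:,:2].astype(np.float32),cv2.DIST_HUBER,0,.005,.001).ravel(); v=np.array([vx,vy]); t=(P[:,:2]-[x,y])@v
                                ~~~~~~~~~~~^^^^^^^^^^^^^^^^^^^^^^^^^^^^^^^^^^^^^^^^^^^^^^^^^^^^^^^
cv2.error: OpenCV(4.12.0) /io/opencv/modules/imgproc/src/linefit.cpp:50: error: (-215:Assertion failed) count > 0 in function 'fitLine2D_wods'
```

>>> {"fn": "step_arm", "kwargs": {"xyz": [[-3,-7,10],[0,0,20],[0,0,20],[0,0,10],[0,0,0],[0,0,0]], "yaw": [0,0,0,0,0,0], "fingers": [45,45,45,45,45,45]}}

```text
time: 14.5
tcp_pos: [0.5986, -0.1476, 0.2513]
orientation: [3.141, -0.0, -3.115]
force: [0.4, 0.9, 0.0]
gripper_width: 0.0444
```

Run:
```python
from h import *
snap(6)
crop("side",6,220,70,340,180,6,"side6.png",pts=np.array([[.5985,-.1515,.220]]))
crop("top",6,245,150,400,270,5,"top6.png")
```

```text
(no output)
```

View pics/side6.png

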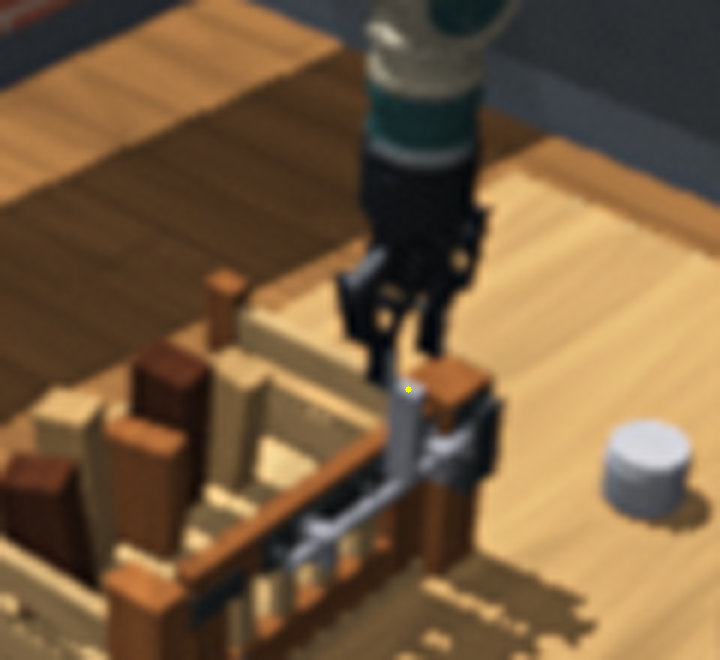

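The jaws straddle the tab, whose top is at (408,388). Descend and grip.

>>> {"fn": "step_arm", "kwargs": {"xyz": [[0,-4,10],[0,0,15],[0,0,12],[0,0,9],[0,0,0],[0,0,0],[0,0,0],[0,0,0],[0,0,0],[0,0,0],[0,0,0],[0,0,0]], "yaw": [0,0,0,0,0,0,0,0,0,0,0,0], "fingers": [45,45,45,45,45,0,0,0,0,0,0,0], "grip_force": 60}}

```text
time: 15.8
tcp_pos: [0.5992, -0.1525, 0.2061]
orientation: [-3.141, 0.001, -3.115]
force: [-0.8, -1.4, 3.7]
gripper_width: 0.0113
```

Tab gripped (11.3 mm). Lift 22 mm.

>>> {"fn": "step_arm", "kwargs": {"xyz": [[0,0,-4],[0,0,-6],[0,0,-6],[0,0,-4],[0,0,-2],[0,0,0],[0,0,0]], "yaw": [0,0,0,0,0,0,0], "fingers": [0,0,0,0,0,0,0]}}

```text
time: 16.5
tcp_pos: [0.5987, -0.1521, 0.2272]
orientation: [3.141, -0.0, -3.115]
force: [0.4, -0.4, -5.6]
gripper_width: 0.0112
```

Run:
```python
from h import *
snap(7)
crop("side",7,220,70,340,180,6,"side7.png")
```

```text
(no output)
```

View pics/side7.png

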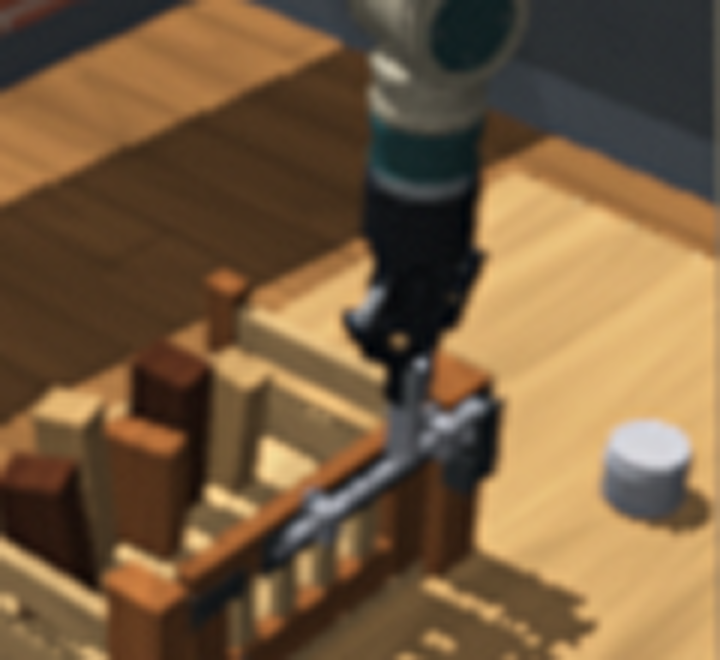

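The bolt has come up with the jaws; the force shows its weight, -5.6 N. Now draw it.

>>> {"fn": "step_arm", "kwargs": {"xyz": [[0,3,0],[0,5,0],[0,6,0],[0,6,0],[0,6,0],[0,6,0],[0,5,0],[0,3,0],[0,2,0],[0,0,0],[0,0,0]], "yaw": [0,0,0,0,0,0,0,0,0,0,0], "fingers": [0,0,0,0,0,0,0,0,0,0,0]}}

```text
time: 17.7
tcp_pos: [0.5977, -0.1096, 0.2273]
orientation: [3.14, 0.0, -3.115]
force: [2.5, 2.6, -5.0]
gripper_width: 0.0113
```

Drawn about 42 mm with only small forces. Now the arc: about the hinge, a 0.05 rad row is roughly (8.0, 1.4) mm in tool axes.

>>> {"fn": "step_arm", "kwargs": {"xyz": [[4,0.7,0],[4,0.7,0],[4,0.7,0],[4,0.7,0],[0,0,0],[0,0,0]], "yaw": [0.025,0.025,0.025,0.025,0,0], "fingers": [0,0,0,0,0,0]}}

```text
time: 18.3
tcp_pos: [0.5819, -0.1073, 0.2275]
orientation: [3.142, 0.001, 3.068]
force: [3.1, 1.7, -5.2]
gripper_width: 0.0112
```

Run:
```python
from h import *
snap(8)
crop("side",8,220,70,340,180,6,"side8.png")
```

View pics/side8.png

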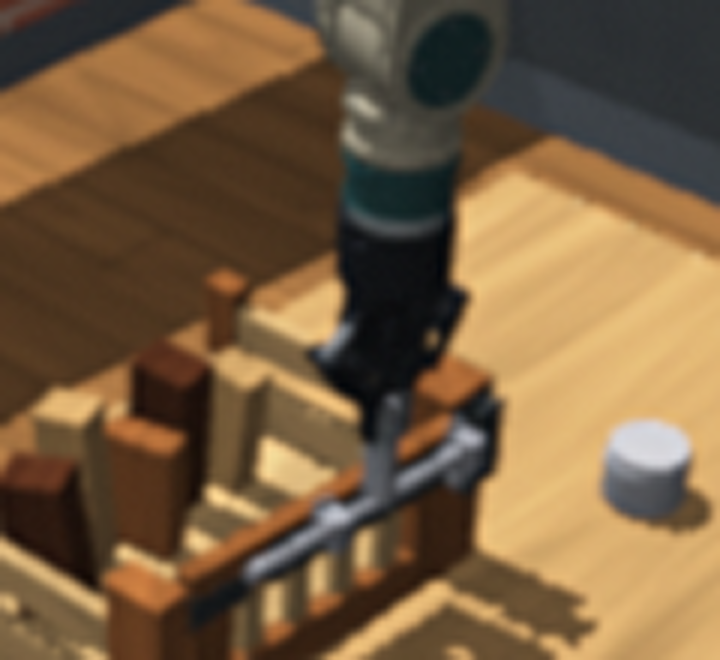

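The gate is following: it has opened slightly, with the bolt's nose clear at (470,440). I'll continue to about 0.53 rad.

>>> {"fn": "step_arm", "kwargs": {"xyz": [[5.6,1,0],[5.6,1,0],[5.6,1,0],[5.6,1,0],[5.6,1,0],[5.6,1,0],[5.6,1,0],[5.6,1,0],[5.6,1,0],[5.6,1,0],[5.6,1,0],[5.6,1,0]], "yaw": [0.035,0.035,0.035,0.035,0.035,0.035,0.035,0.035,0.035,0.035,0.035,0.035], "fingers": [0,0,0,0,0,0,0,0,0,0,0,0]}}

```text
time: 19.6
tcp_pos: [0.5215, -0.0791, 0.228]
orientation: [-3.141, 0.003, 2.647]
force: [4.9, -1.5, -5.9]
gripper_width: 0.0111
```

>>> {"fn": "step_arm", "kwargs": {"xyz": [[1,0,0],[0,0,0],[0,0,0],[0,0,0],[0,0,0]], "yaw": [0,0,0,0,0], "fingers": [0,0,0,0,0]}}

```text
time: 20.1
tcp_pos: [0.5212, -0.0789, 0.2281]
orientation: [-3.141, 0.004, 2.648]
force: [5.7, -1.7, -6.5]
gripper_width: 0.0109
```

Run:
```python
from h import *
from meas import *
from workcell import read_state
s=read_state();print(s['tcp_pos'],s['orientation'],s['force'],s['time'],s['joint_vel'])
snap(9)
crop("side",9,150,70,350,250,4,"side9.png")
crop("top",9,140,110,400,270,3,"top9.png")
D=cloud(load("side",9))
P=reg(D,215,100,300,200,.158,.170); P=P[(P[:,0]>.4)&(P[:,0]<.7)&(P[:,1]>-.28)&(P[:,1]<.1)]; print(line(P),len(P))
h=reg(D,180,190,280,260,.226,.24); print("tote top",line(h) if len(h)>10 else len(h),len(h))
C=cloud(load("top",9));b=(150,160,230,260)
h=reg(C,*b,.226,.237); print("tote top cam",line(h),fit(h),len(h))
C5=cloud(load("top",0))
for nm,bx,z in (("plane",(228,202,248,244),(.015,.1)),("tin",(374,182,396,202),(.04,.06)),("bottle",(374,210,402,230),(.02,.2))):
    print(nm,fit(reg(C5,*bx,*z))[0],fit(reg(C,*bx,*z))[0])
```

```text
[ 0.52123026 -0.07892189  0.22805304] [-3.14093552  0.00386569  2.64808702] [ 5.65965717 -1.74015473 -6.52640988] 20.1 [ 0.00081575  0.0011898  -0.00080044  0.00055467  0.00065211 -0.0001992 ]
(array([572.70526 , -17.257557], dtype=float32), np.float32(60.131355), array([-125.10142717,  122.02282003]), np.float64(0.16465721872660977)) 353
tote top (array([444.6997, 333.3848], dtype=float32), np.float32(-71.07117), array([-59.22616997,  51.8641998 ]), np.float64(0.23528250973696918)) 179
tote top cam (array([447.97876, 321.4122 ], dtype=float32), np.float32(-71.568), array([-70.3081904 ,  42.97666934]), np.float64(0.23381576049461716)) (array([474.8, 327.3]), 99.1, 133.0, 74.2) 126
plane [427.4 146.6] [427.8 146.6]
tin [ 563.7 -416.9] [ 562.8 -415.9]
bottle [ 445.1 -412.1] [ 444.9 -412.3]
```

View pics/side9.png

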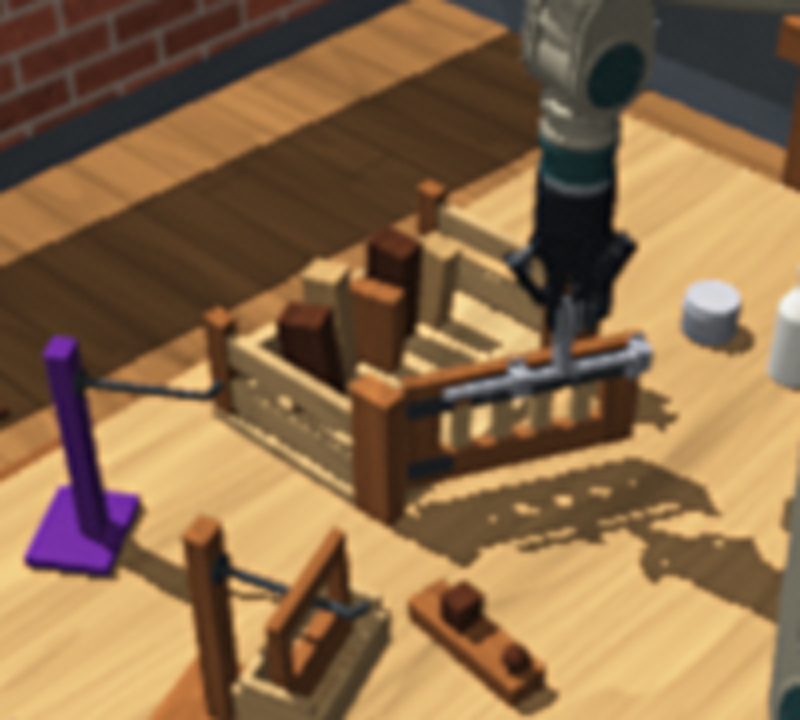

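View pics/top9.png

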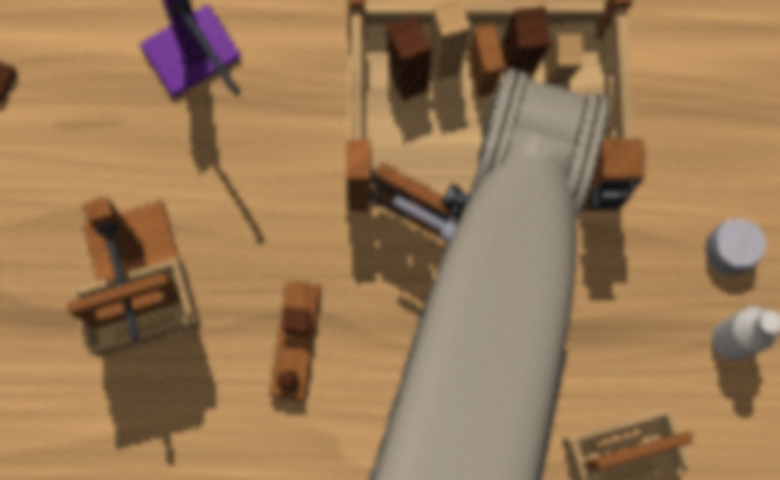

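The gate line stands at 60.1° against 91.6° when shut, so about 0.55 rad open. The tote hangs, the bolt is drawn about 44 mm, and the plane, tin and bottle have not moved. Handing in.

Run:
```python
from workcell import workorder,read_state
print(workorder.finish_job()); s=read_state(); print(s['time'],s['tcp_pos'],s['force'],s['gripper_width'])
```

```text
the job is handed in; nothing more can be done
None
the job is handed in; nothing more can be done
```

I hung the tote by its hand slot on the brown hook and let go of it. I then lifted the bolt 22 mm by its tab, drew it, and swung the gate open. The job was handed in at about 20 s of the 48 s with the jaws still gripping the tab; no verdict was reported.

My last checks before handing in:
- **Gate:** about 31° (0.55 rad) open and standing still, with a steady force of about 6 N horizontally and 6.5 N vertically at the tool.
- **Bolt:** drawn about 44 mm, worked out from the gripper's position and the estimated hinge position.
- **Tote:** hanging on the hook, clear of the fingers, with the top of its bar at about 0.235 m, which matches resting on the seat.
- **Glue bottle, tin and plane:** all within about 1.5 mm of where they started.

One check disagreed. The top camera's fit of the hanging tote's position was off because it also took in the hook post. The side camera's fit and both pictures agreed, so I went by those. A script stopped partway on an empty line fit of the crib's back wall, a cross-check I did without.

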